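Bed a battery lid under the ratchet press

TASK

Lift the press head by the plain part of its grip, click by click without touching the release plate, until it stays up by itself with the pad at least 20 mm higher than the small battery's lid would be, and let go. Bring the small battery on to the bed and slide it fully home against the stop under the raised pad. Then squeeze the release plate to the grip, lower the head under control, press the pad on the glued lid with about 15 N for a moment, never over 25 N, and let go so that the head stays resting on the lid, the things round about left where they are.

Things in the scene. Friction and masses are not known exactly. Their poses are not given: they have to be found in the camera images.
- seat (a point): Where the centre of the battery's underside is when home, on the bed's top face, 8 mm above the bench. Axes of the fixed press: x along the bed from its open loading end to the post (the way the battery is pushed in; roughly the robot's left), z up, y left of x. Bed: grey plate 300 x 90 x 8 mm, seat x -123 to +177 mm.
- stop (a point): Middle of the stop block's face at bed level, 48.5 mm in +x from the seat, axes as the seat; block 18 mm high above the bed. Two steel guide strips beside the seat, inner faces at y = +-23 mm, 10 mm high above the bed, run from seat x = -8 mm to the stop; flared lead-in from x = -22, its mouth about 58 mm wide.
- post (a point): Top centre of the fixed steel post on which the head slides, 155 mm above the bench, 164 mm in +x from the seat. A dark toothed rack strip stands before it, seat x = 129 to 145 mm, y = -36 to -24 mm, up to 145 mm above the bench.
- battery: Small black sealed battery with a flat freshly glued lid, 97 x 43 x 52 mm (x, y, z), about 0.5 kg (0.4 to 0.6). Origin: centre of its underside; x along its length. It starts loose on the bench to the robot's right. Either end may go in first.
- head (a joint): Height of the sliding head, m, 0 to 0.075 (hard stops). Pad underside = 30 mm + this above the bed (+-4 mm, see pad): it meets a seated battery at 0.018 to 0.026. The pawl holds the head from falling at 0.007, 0.017, 0.027 .. 0.067; starts at 0.007 or 0.017. Lifting past a tooth takes up to about 16 N (weight 5.5 to 7.5 N of it). With the pawl out it falls freely.
- release (a joint): Travel of the pawl and its release plate, m: 0 pawl in the rack, 0.008 fully squeezed (stop); above 0.0055 the pawl is clear of the teeth. Spring: 4 N at 0, 7 N fully squeezed. It also moves to and fro by itself as the pawl clicks past teeth.
- pad (a point): Nominal centre of the underside of the rubber pad (30 mm across) under the head. Its screw is set differently each time: the real underside is up to 4 mm higher or lower, not measured. The rubber gives 0.07 mm per N. Axes as the seat, 12 mm in +x from it. A white arm, 26 mm wide, 12 to 28 mm above this point, runs from pad x = -15 mm to the post.
- plain_grip (a point): Lifting point: top edge of the grip plate's plain front part, 43 mm in +x, 13 mm in +y, 80 mm up from the pad. The grip plate is an upright grey plate on the arm, 10 mm thick in y, 68 mm long in x (pad x = 30 to 98), 52 mm high. No release plate stands beside it here (pad x = 30 to 70): pinch across y, fingertips up to 45 mm below this point.
- squeeze_grip (a point): Release point: 84 mm in +x, 1 mm in +y, 80 mm up from the pad, midway between the outer faces of grip plate and squeezed release plate (34 mm apart; 42 at rest). The upright steel release plate is on the -y side, 28 mm long (pad x = 70 to 98), 8 mm thick, 46 mm high, tops level. Pinching both across y pulls the pawl out and holds the head; fingertips up to 45 mm below.
- glue: Bystander: white round glue bottle, 52 mm across, 140 mm high, origin at the centre of its underside.
- big_battery: Bystander: large black battery 151 x 65 x 94 mm, 2.2 kg, origin at the centre of its underside.
- bin: Bystander: blue open bin 120 x 160 x 60 mm, origin at the centre of its underside.
- driver: Bystander: screwdriver lying on the bench beyond the press, about 200 mm long.
Not all that is in view belongs to the job. Leave any purple or red look-alike of the battery alone.

How it is judged (in metres and radians):
On the way, in this order (a step that is already met when the one before it is completed fails the run):
1. the head has been raised and stays up on its pawl by itself, pad 20 mm or more above the battery's height, not touched (value of joint head above 0.042 m and contact force between the fingers and head below 0.1 N and velocity of joint head between -0.01 and 0.01 m/s), for 0.2 s.
2. the battery is home against the stop, between the guides, the head still up (horizontal distance between battery and seat below 0.004 m and z of battery in the frame of seat below 0.003 m and angle between the x axis of battery and the x axis of seat, either way round below 0.08 rad and value of joint head above 0.042 m), for 0.2 s.
3. the pad is pressed on the lid with more than 10 N (contact force between head and battery above 10 N and horizontal distance between battery and seat below 0.004 m), for 0.2 s.
At the end, for the whole second after the job is handed in: The battery is home (within 4 mm of the seat and 0.08 rad of the press's x axis), the head rests on its lid with more than 2 N, at rest and let go (contact force between head and battery above 2 N and horizontal distance between battery and seat below 0.004 m and angle between the x axis of battery and the x axis of seat, either way round below 0.08 rad and velocity of joint head between -0.01 and 0.01 m/s); the robot touches nothing.
It fails at once if the pad loads the battery with more than 25 N (contact force between head and battery above 25 N).
It fails at once if the head is raised while the release plate is touched (contact force between the fingers and release above 1 N and velocity of joint head above 0.03 m/s).
It fails at once if a bystander is moved by more than 30 mm (distance of any of glue, big_battery, bin, driver from where it was at the start of the episode above 0.03 m).
It also fails if it takes over 67 s, if anything falls off the work surface, if the arm or the gripper's body presses on something with over 40 N, if the wrist force passes 120 N, or if a joint passes its speed limit or range.

ROBOT

A 6-joint arm with a two-finger parallel gripper is mounted at the origin on the work surface. World frame = base frame: x ahead of the robot, y to its left, z up, the work surface at z = 0. Lengths are in mm, angles in rad, forces in N, time in s.
With the tool pointing down it reaches from about 400 to 925 mm from the base axis. Payload 12.5 kg.
Tool frame: the origin (TCP) lies at the very end of the fingers, on their centre line; the grasp point (between the pads) lies 19 mm behind it; z points along the fingers, y is the line along which they close (so a half turn about z gives the same grasp; the last joint's range is limited). The gripper opens to 95 mm and grips with 3 to 60 N. Pads are 20 mm wide; open, the fingers measure 119 mm over their backs; the gripper's body (75 mm by 180 mm) begins 59 mm behind the grasp point.
Start: joints at [-1.246, 0.491, 1.559, -0, 1.092, -0.106], TCP at [261.023, -567.903, 214.661] pointing down, gripper open.
Joint ranges: [-3.1, 3.1], [-0.84, 2.19], [0.05, 2.79], [-1.13, 4.28], [0.06, 2.93], [-2.69, 2.69]. Speed limits (rad/s): [2.22, 2.22, 2.79, 3.14, 3.14, 3.14].

INTERFACE

Orientations are given as [roll, pitch, yaw] about the fixed x, y, z axes, in that order (R = Rz(yaw) Ry(pitch) Rx(roll)).
In Python, from cell import * gives the robot as it stands.
- The arm moves only by the tool jog_arm, never from a script. Its argument "targets" is a list of rows, each an object with "turn": the turn, a rotation vector about the world's x, y, z in degrees, a list of three; "slide": the shift along the world's x, y, z in mm, a list of three; "claw": the opening in per cent of the stroke, from 0 (shut) to 100 (fully open). In form: [{"turn": [wx, wy, wz], "slide": [x, y, z], "claw": claw}, ...]. A call has 1 to 5 rows; each row shifts and turns the commanded pose from where the row before left it; what a row does not reach is not made up. A row lasts 1/8 s, in which the tool goes at most 62.5 mm and 10.7 degrees, less where a joint would pass 70% of its speed; a pose out of reach is approached as far as the arm can. A call with a gripper value outside its range is refused whole. The fingers move at their own pace and stop on an object; the grip force is fixed at half the most. Time passes only in rows, so rows that do not move let the fingers close. It gives the time, the measured TCP pose, the force, the opening and the grip force at its end, in the units of the state.
- state(): the state, without advancing time (a new reading comes with each control period).
- read_camera(name): name is "side" or "top" or "wrist"; returns a dict with "frame" (480x640x3 uint8, blue, green, red), "mtx" (3x3 intrinsics, pixels), "R" (3x3) and "t" (3): a world point X has camera coordinates R X + t. Camera axes: x right, y down, z forward; pixel columns grow to the right and rows downward; lengths in mm; the calibration is good to about 2 mm. A picture is of the moment at which its call begins. There is no depth.
- job_done(): hands the job in; it is judged then, once.
Trained networks look in the newest picture that a camera, given by its name, has taken for a name from the list of things; names that differ only in an ending like _2 or _b are one class to them, and where a whole thing is asked for, a point or a joint stands for the part that bears it (a point fixed in the world has none). Each returns a list of dicts, best first, with "conf" (0 to 1); they miss things now and then, are a little off and sometimes report something else, mostly with a low value. They report only what shows in the picture. A call takes as long as a camera call. They do not tell look-alikes from the thing itself.
- look_for(query, camera): "xy" ([column, row] in pixels, amid what is visible of it).
The state is a dict: "t": time; "joints": joint angles; "qvel": joint speeds; "tau": joint torques, N m; "eef_pos": TCP position; "tcp_rot": TCP orientation; "ft_force": force on the tool from outside, world axes, zero at the start; "moment": the same for the moment, N m; "opening": opening from 0.0 (shut) to 1.0 (fully open); "grip_force": force on a finger pad.
Only numpy, scipy, OpenCV 4.12 (cv2) and the standard library are available. Lean on these libraries where they do the work, as an engineer would, in place of code of your own. Each camera call takes 0.05 s, during which the arm holds its last target. There are 200 camera calls.

## Working session

There is one attempt and no reset: what is moved stays moved. The work goes in short steps, Python scripts to look and compute and a tool call to move; the robot and the scene stay as the last step left them, time stands still between calls to the robot, and variables do not carry over. Pictures are saved under pics/ and viewed, at most 10 in all, crops included, and the job is handed in when it is done.

Besides the shell and the picture viewer there is one more tool, called after "Call:" as name(argument=value, ...) on one line, values as JSON. jog_arm: Moves the arm, as the interface text tells. Its arguments: {"type":"object","properties":{"targets":{"type":"array","items":{"type":"object","properties":{"turn":{"type":"array","items":{"type":"number"}},"slide":{"type":"array","items":{"type":"number"}},"claw":{"type":"number"}}}}},"required":["targets"]}

```bash
mkdir -p pics; cat > h.py <<'E'
from cell import *
import numpy as np, cv2
def ray(c,uv):
    d=np.linalg.inv(c["mtx"])@np.array([uv[0],uv[1],1.]); R=np.array(c["R"]); t=np.array(c["t"])
    return -R.T@t, R.T@d
def onz(c,uv,z):
    o,d=ray(c,uv); return o+d*(z-o[2])/d[2]
def proj(c,X):
    p=np.array(c["mtx"])@(np.array(c["R"])@np.array(X,float)+np.array(c["t"])); return p[:2]/p[2]
E
python3 - <<'E'
from h import *
for n in ["top","side"]:
    c=read_camera(n); cv2.imwrite(f"pics/{n}1.png",c["frame"])
    o,_=ray(c,(0,0)); print(n,o.round(), c["mtx"][0][0])
    for q in ["battery","head","plain_grip","squeeze_grip","release","pad","glue","big_battery","bin","driver","post"]:
        print(q,[(np.round(r["xy"]).tolist(),round(r["conf"],2)) for r in look_for(q,n)[:4]])
print(state())
E
```

```text
top [ 254.  -42. 1531.] 566.0952095658876
battery [([413.0, 261.0], 0.59), ([466.0, 249.0], 0.56), ([397.0, 293.0], 0.49), ([286.0, 251.0], 0.33)]
head [([258.0, 245.0], 0.89)]
plain_grip [([259.0, 244.0], 0.67)]
squeeze_grip [([259.0, 247.0], 0.61), ([184.0, 301.0], 0.22)]
release [([260.0, 239.0], 0.5)]
pad [([262.0, 242.0], 0.65)]
glue [([184.0, 302.0], 0.71), ([274.0, 172.0], 0.42), ([261.0, 245.0], 0.28)]
big_battery [([166.0, 200.0], 0.56)]
bin [([406.0, 187.0], 0.65)]
driver [([275.0, 173.0], 0.69), ([254.0, 237.0], 0.21)]
post [([281.0, 252.0], 0.56)]
side [ 464. 1116. 1237.] 616.1347645370388
battery [([368.0, 203.0], 0.94), ([317.0, 162.0], 0.8)]
head [([305.0, 279.0], 0.91)]
plain_grip [([303.0, 280.0], 0.85), ([358.0, 359.0], 0.61)]
squeeze_grip [([305.0, 280.0], 0.65)]
release [([294.0, 277.0], 0.51)]
pad [([303.0, 280.0], 0.79)]
glue [([359.0, 359.0], 0.66)]
big_battery [([236.0, 377.0], 0.69)]
bin [([254.0, 196.0], 0.56)]
driver [([222.0, 282.0], 0.81), ([358.0, 360.0], 0.52)]
post [([306.0, 286.0], 0.77)]
{'t': 1.2, 'joints': array([-1.24562218e+00,  4.90906889e-01,  1.55891039e+00,  1.35970621e-05,
        1.09170265e+00, -1.05596842e-01]), 'qvel': array([-9.38879714e-04,  1.66769776e-03, -3.63486579e-04,  1.14732567e-03,
        2.52487882e-04,  1.06716491e-05]), 'tau': array([ 1.69156912e-03, -6.12464619e+01, -2.58426994e+01,  6.93354383e-02,
        4.45811253e-02, -4.87781574e-05]), 'eef_pos': array([ 261.01147827, -567.90231275,  214.6530793 ]), 'tcp_rot': array([ 3.14151906e+00, -4.33384319e-06,  4.30764726e-01]), 'ft_force': array([-0.80102317, -0.56589846,  0.23085139]), 'moment': array([-0.01673829,  0.03686983,  0.03467438]), 'grip_force': 0.0, 'opening': 1.000130382894972}
```

View pics/top1.png

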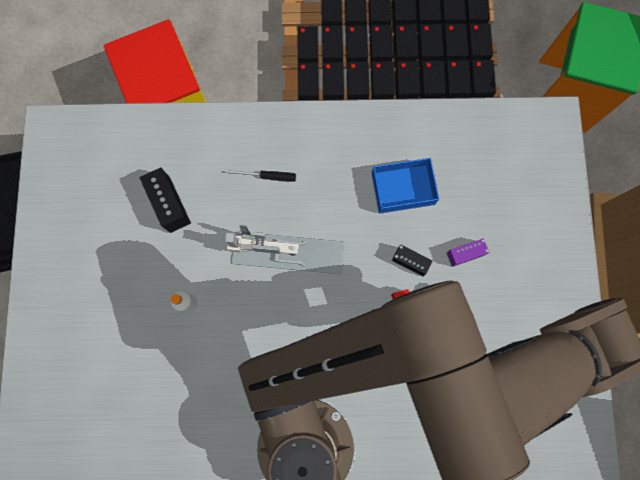

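View pics/side1.png

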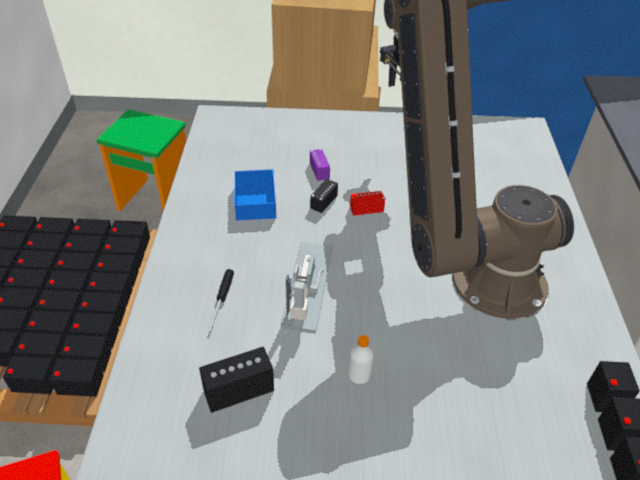

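The top picture shows the press bed from (344,256), its open end, to (230,248). Candidates for the battery are black (412,261), purple (468,251) and red (397,295). The black one fits the description, and the purple and red ones are look-alikes. I'll confirm with one enlarged crop.

```bash
python3 - <<'E'
from h import *
c=read_camera("top"); f=c["frame"]
a=cv2.resize(f[215:285,215:355],None,fx=5.6,fy=5.6,interpolation=cv2.INTER_CUBIC)
s=read_camera("side");g=s["frame"]
b=cv2.resize(f[235:280,385:435],(222,200),interpolation=cv2.INTER_CUBIC)
d=cv2.resize(g[235:335,270:340],(140,200),interpolation=cv2.INTER_CUBIC)
e=cv2.resize(g[175:215,300:345],(225,200),interpolation=cv2.INTER_CUBIC)
o=np.zeros((600,784,3),np.uint8);o[:392]=a;o[395:595,:222]=b;o[395:595,230:370]=d;o[395:595,380:605]=e
cv2.imwrite("pics/crop1.png",o)
for n,uv,z in [("bat",(412,261),45),("bedR",(344,256),8)]: print(n,onz(c,uv,z).round())
h,sv,v=cv2.split(cv2.cvtColor(f,cv2.COLOR_BGR2HSV))
m=np.zeros_like(v);m[240:280,385:437]=(v[240:280,385:437]<75)
cn=max(cv2.findContours(m.astype(np.uint8),0,2)[0],key=cv2.contourArea);print(cv2.minAreaRect(cn),cv2.contourArea(cn))
E
```

```text
bat [ 474. -291.   45.]
bedR [ 496. -113.    8.]
((411.60009765625, 260.3000183105469), (36.224300384521484, 17.88854217529297), 26.56505012512207) 598.5
```

View pics/crop1.png

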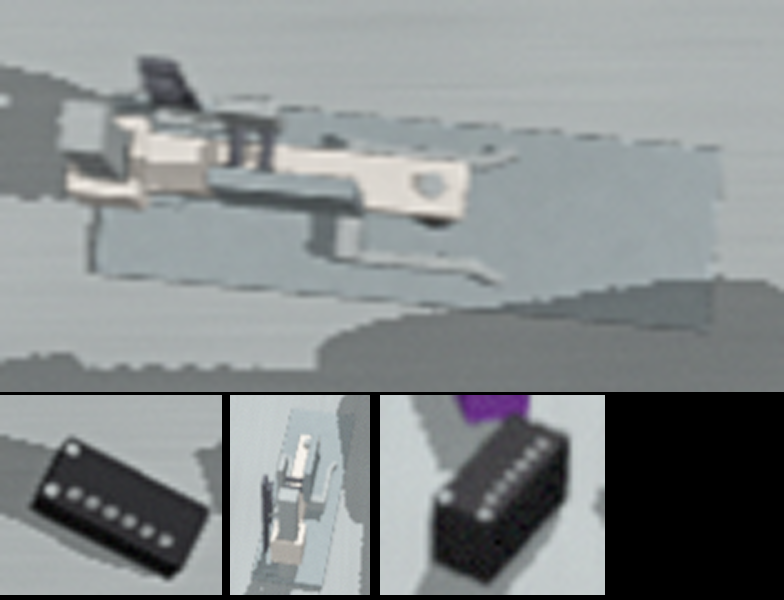

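The crop confirms the plain black battery at (412,261), and the bed corners are at top (343.6,241.4), (342.1,273.9) and (231.4,263.6). Next I'll compute the press frame and jog toward a point above the grip.

```bash
python3 - <<'E'
from h import *
c=read_camera("top")
A,B,C=[onz(c,u,8)[:2] for u in [(343.6,241.4),(342.1,273.9),(231.4,263.6)]]
print(A,B,C,np.linalg.norm(A-B),np.linalg.norm(C-B))
d=(C-B);th=np.arctan2(d[1],d[0]);print("th",th,np.degrees(th))
ux=np.array([np.cos(th),np.sin(th)]);uy=np.array([-ux[1],ux[0]])
# centre: end edge mid at x=-123, C at x=177,y=+45
s1=(A+B)/2+123*ux; s2=C-177*ux-45*uy; print("seat",s1,s2)
s=(s1+s2)/2
P=lambda x,y:s+x*ux+y*uy
print("plain",P(55,13),"squeeze",P(96,1),"post",P(164,0),"open end",P(-123,0))
for X,z in [((164,0),155),((177,45),8),((0,0),8),((129,-30),145),((55,13),8+30+12+80),((-22,29),18),((-22,-29),18)]:
    p=proj(c,[*P(*X),z]);print(X,(p-215)*5.6)
for uv in [(394.5,256)]: pass
q=[(35,510),(75,437),(208,512),(170,578)]
for z in (52,): print([onz(c,(385+x*50/222,235+y*45/200),z)[:2].round() for x,y in q])
E
```

```text
[ 536.56809025 -112.84401937] [ 447.20219904 -106.61544973] [480.09002868 193.42328953] 89.58268577556792 301.8358070180342
th 1.4616202323301013 83.74467056344564
seat [505.28714319  12.53794898] [505.53630524  12.5739406 ]
plain [498.48188709  68.64495759] squeeze [514.87777443 108.09334005] post [523.28105561 175.57952282] open end [ 492.00972567 -109.71173874]
(164, 0) [ 82.94686762 126.80507983]
(177, 45) [ 91.87348661 272.41379185]
(0, 0) [464.1338622  214.79743815]
(129, -30) [172.40587799  72.58707847]
(55, 13) [329.16597712 187.90580143]
(-22, 29) [502.75645604 274.80184215]
(-22, -29) [514.46929743 156.88440498]
[array([ 244., -230.]), array([ 285., -255.]), array([ 242., -330.]), array([ 205., -306.])]
```

Call:
jog_arm(targets=[{"turn": [0, 0, 5.4], "slide": [22, 57, 0], "claw": 100}, {"turn": [0, 0, 5.4], "slide": [22, 57, 0], "claw": 100}, {"turn": [0, 0, 5.4], "slide": [22, 57, 0], "claw": 100}, {"turn": [0, 0, 5.4], "slide": [22, 57, 0], "claw": 100}, {"turn": [0, 0, 5.4], "slide": [22, 57, 0], "claw": 100}])

```text
t: 1.98
eef_pos: [371.4, -281.2, 214.9]
tcp_rot: [3.141, 0.0, 0.905]
ft_force: [0.5, -0.6, -0.3]
opening: 1.002
grip_force: 0.0
```

Call:
jog_arm(targets=[{"turn": [0, 0, 5.4], "slide": [22, 57, 0], "claw": 100}, {"turn": [0, 0, 5.4], "slide": [22, 57, 0], "claw": 100}, {"turn": [0, 0, 5.4], "slide": [22, 57, 0], "claw": 100}, {"turn": [0, 0, 5.4], "slide": [22, 57, 0], "claw": 100}, {"turn": [0, 0, 5.4], "slide": [22, 57, 0], "claw": 100}])

```text
t: 2.6
eef_pos: [481.6, 4.1, 214.9]
tcp_rot: [3.141, 0.0, 1.376]
ft_force: [0.3, -1.4, -0.2]
opening: 1.001
grip_force: 0.0
```

Call:
jog_arm(targets=[{"turn": [0, 0, 5], "slide": [17, 40, 0], "claw": 60}, {"turn": [0, 0, 0], "slide": [0, 0, 0], "claw": 60}])

```text
t: 2.85
eef_pos: [498.6, 44.3, 214.6]
tcp_rot: [3.141, -0.0, 1.465]
ft_force: [-0.4, -1.6, 0.4]
opening: 0.845
grip_force: 0.0
```

```bash
python3 - <<'E'
from h import *
s=state();print(s["eef_pos"],np.degrees(s["tcp_rot"]),s["ft_force"])
c=read_camera("wrist");cv2.imwrite("pics/w1.png",c["frame"]);print(ray(c,(320,240)))
np.set_printoptions(suppress=True,precision=0)
seat=np.array([505.4,12.55]);th=1.4616;R=np.array([[np.cos(th),-np.sin(th)],[np.sin(th),np.cos(th)]])
for n,x,y,z in [("post",164,0,155),("rack",137,-30,145),("gripA",42,13,125),("gripB",110,13,125),("relA",82,-20,125),("relB",110,-20,125),("armtip",-3,13,66)]:
    print(n,proj(c,[*(seat+R@[x,y]),z]),proj(c,[*(seat+R@[x,y]),z+(10 if z in(125,66) else 0)]))
c=read_camera("top")
print([onz(c,(385+x*50/222,235+(y-395)*45/200),52)[:2].round() for x,y in [(35,510),(75,437),(208,512),(170,578)]])
E
```

```text
[498.5895041   44.33809442 214.56332488] [ 1.79979770e+02 -8.91412490e-03  8.39354067e+01] [-0.41748684 -1.58807276  0.38851229]
(array([504.92782571, 114.25731403, 384.66672446]), array([-0.03901606, -0.25102832, -0.96726795]))
post [348.  10.] [348.  10.]
rack [399.  69.] [399.  69.]
gripA [322. 227.] [322. 230.]
gripB [323. 121.] [323. 120.]
relA [374. 166.] [376. 167.]
relB [375. 121.] [378. 120.]
armtip [323. 264.] [323. 267.]
[array([ 474., -240.]), array([ 518., -265.]), array([ 471., -342.]), array([ 432., -318.])]
```

View pics/w1.png

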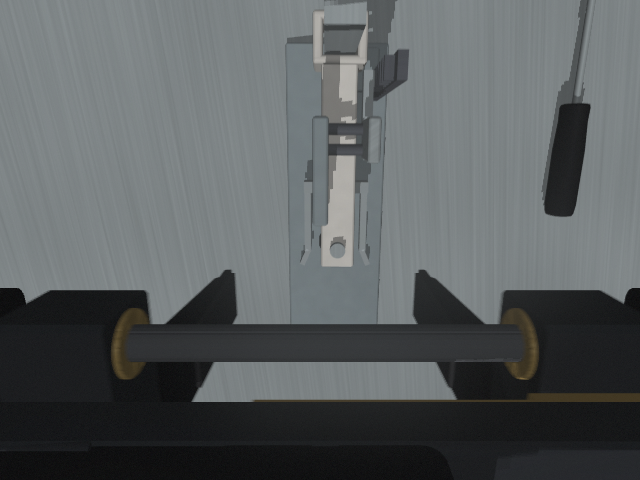

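The wrist view shows the grip plate at column 320, rows 117–227, and the release plate at (374,120–163). Both match the predicted positions, so I'll descend on the plain part.

Call:
jog_arm(targets=[{"turn": [0, 0, 0], "slide": [0, 12, -25], "claw": 55}, {"turn": [0, 0, 0], "slide": [0, 12, -25], "claw": 50}, {"turn": [0, 0, 0], "slide": [0, 0, -25], "claw": 50}, {"turn": [0, 0, 0], "slide": [0, 0, -25], "claw": 50}, {"turn": [0, 0, 0], "slide": [0, 0, -22], "claw": 50}])

```text
t: 3.58
eef_pos: [497.7, 64.6, 92.0]
tcp_rot: [-3.142, 0.0, 1.458]
ft_force: [-0.4, -0.4, 0.8]
opening: 0.5
grip_force: 0.0
```

Call:
jog_arm(targets=[{"turn": [0, 0, 0], "slide": [0, 0, 0], "claw": 30}, {"turn": [0, 0, 0], "slide": [0, 0, 0], "claw": 15}, {"turn": [0, 0, 0], "slide": [0, 0, 0], "claw": 0}, {"turn": [0, 0, 0], "slide": [0, 0, 0], "claw": 0}, {"turn": [0, 0, 0], "slide": [0, 0, 0], "claw": 0}])

```text
t: 4.2
eef_pos: [498.1, 66.1, 93.1]
tcp_rot: [3.141, 0.0, 1.461]
ft_force: [-1.5, -0.4, 3.2]
opening: 0.103
grip_force: 30.0
```

Call:
jog_arm(targets=[{"turn": [0, 0, 0], "slide": [0, 0, 5], "claw": 0}, {"turn": [0, 0, 0], "slide": [0, 0, 6], "claw": 0}, {"turn": [0, 0, 0], "slide": [0, 0, 6], "claw": 0}, {"turn": [0, 0, 0], "slide": [0, 0, 6], "claw": 0}, {"turn": [0, 0, 0], "slide": [0, 0, 6], "claw": 0}])

```text
t: 4.82
eef_pos: [498.0, 66.1, 121.5]
tcp_rot: [-3.141, 0.0, 1.461]
ft_force: [4.4, -2.2, -8.9]
opening: 0.103
grip_force: 30.0
```

Call:
jog_arm(targets=[{"turn": [0, 0, 0], "slide": [0, 0, 6], "claw": 0}, {"turn": [0, 0, 0], "slide": [0, 0, 6], "claw": 0}, {"turn": [0, 0, 0], "slide": [0, 0, 6], "claw": 0}, {"turn": [0, 0, 0], "slide": [0, 0, 6], "claw": 0}, {"turn": [0, 0, 0], "slide": [0, 0, 0], "claw": 0}])

```text
t: 5.45
eef_pos: [498.1, 66.1, 146.4]
tcp_rot: [3.141, -0.0, 1.461]
ft_force: [3.3, -1.2, -7.0]
opening: 0.106
grip_force: 30.0
```

```bash
python3 - <<'E'
from h import *
s=state();print(s["eef_pos"],s["ft_force"],s["opening"])
c=read_camera("side");g=c["frame"]
cv2.imwrite("pics/s2.png",cv2.resize(g[225:345,260:350],None,fx=5,fy=5,interpolation=cv2.INTER_CUBIC))
E
```

```text
[498.06014053  66.09190236 146.41529383] [ 3.26808809 -1.22828529 -7.04241021] 0.10623336992483254
```

Call:
jog_arm(targets=[{"turn": [0, 0, 0], "slide": [0, 0, -1.5], "claw": 0}, {"turn": [0, 0, 0], "slide": [0, 0, -1.5], "claw": 0}, {"turn": [0, 0, 0], "slide": [0, 0, 0], "claw": 0}])

```text
t: 5.88
eef_pos: [498.1, 66.1, 143.0]
tcp_rot: [3.141, 0.0, 1.461]
ft_force: [0.4, -1.7, 3.3]
opening: 0.105
grip_force: 30.0
```

Call:
jog_arm(targets=[{"turn": [0, 0, 0], "slide": [0, 0, 0], "claw": 20}, {"turn": [0, 0, 0], "slide": [0, 0, 0], "claw": 45}, {"turn": [0, 0, 0], "slide": [0, 0, 0], "claw": 50}, {"turn": [0, 0, 0], "slide": [0, 0, 0], "claw": 50}])

```text
t: 6.38
eef_pos: [498.0, 66.1, 142.6]
tcp_rot: [3.142, -0.0, 1.461]
ft_force: [-1.1, -0.3, -0.5]
opening: 0.459
grip_force: 0.0
```

Call:
jog_arm(targets=[{"turn": [0, 0, 0], "slide": [0, 0, 20], "claw": 50}, {"turn": [0, 0, 0], "slide": [0, 0, 40], "claw": 70}, {"turn": [0, 0, 0], "slide": [0, 0, 50], "claw": 100}])

```text
t: 6.75
eef_pos: [497.6, 66.1, 253.3]
tcp_rot: [-3.14, 0.0, 1.46]
ft_force: [0.8, 1.0, -0.5]
opening: 0.652
grip_force: 0.0
```

```bash
python3 - <<'E'
from h import *
np.set_printoptions(suppress=True,precision=1)
seat=np.array([505.4,12.55]);th=1.4616;R=np.array([[np.cos(th),-np.sin(th)],[np.sin(th),np.cos(th)]])
c=read_camera("side");g=c["frame"]
x0,y0,k=260,215,6
im=cv2.resize(g[y0:y0+100,x0:x0+90],None,fx=k,fy=k,interpolation=cv2.INTER_CUBIC)
for h,col in [(7,(255,0,0)),(47,(0,200,255)),(57,(0,255,0)),(67,(0,0,255))]:
  for X in [(42,18,118+h),(110,18,118+h),(-3,13,66+h)]:
    p=(proj(c,[*(seat+R@X[:2]),X[2]])-[x0,y0])*k; cv2.circle(im,tuple(int(v) for v in p),4,col,-1)
cv2.imwrite("pics/s3.png",im)
E
```

```text
(no output)
```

View pics/s3.png

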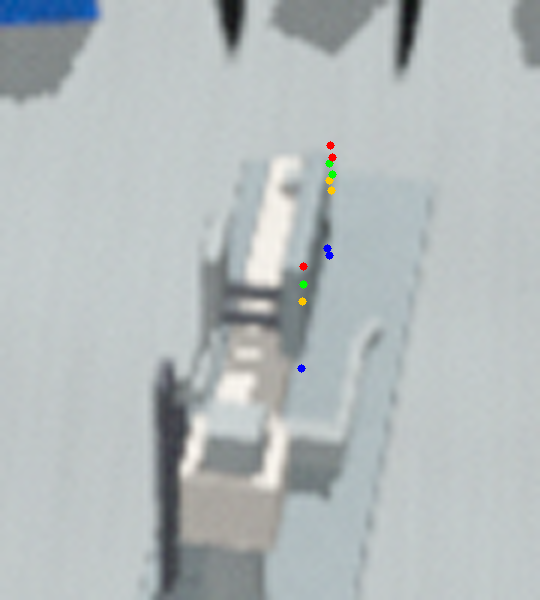

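The head is up on its pawl at about 57: the grip corner sits near the green mark at (331,170), and the pull was gone before I opened the claw. Now for the battery.

Call:
jog_arm(targets=[{"turn": [0, 0, -3.4], "slide": [-7.5, -58, 0], "claw": 100}, {"turn": [0, 0, -3.4], "slide": [-7.5, -58, 0], "claw": 100}, {"turn": [0, 0, -3.4], "slide": [-7.5, -58, 0], "claw": 100}, {"turn": [0, 0, -3.4], "slide": [-7.5, -58, 0], "claw": 100}, {"turn": [0, 0, -3.4], "slide": [-7.5, -58, 0], "claw": 100}])

```text
t: 7.42
eef_pos: [460.0, -225.8, 252.6]
tcp_rot: [3.141, -0.0, 1.162]
ft_force: [1.8, 0.3, -0.1]
opening: 0.999
grip_force: 0.0
```

Call:
jog_arm(targets=[{"turn": [0, 0, -3.4], "slide": [-8, -59, 0], "claw": 100}, {"turn": [0, 0, -3.4], "slide": [-8, -60, 0], "claw": 100}, {"turn": [0, 0, 0], "slide": [0, 0, 0], "claw": 100}])

```text
t: 7.8
eef_pos: [443.6, -346.2, 251.8]
tcp_rot: [-3.141, 0.0, 1.04]
ft_force: [-0.0, -0.2, -0.6]
opening: 1.001
grip_force: 0.0
```

```bash
python3 - <<'E'
from h import *
s=state();print(s["eef_pos"],np.degrees(s["tcp_rot"]))
c=read_camera("wrist");f=c["frame"]
v=cv2.cvtColor(f,cv2.COLOR_BGR2HSV)
p=proj(c,[474,-291,52]);print(p,[(r["xy"],r["conf"]) for r in look_for("battery","wrist")])
m=((v[...,2]<70)&(v[...,1]<120)).astype(np.uint8);
n,l,st,ce=cv2.connectedComponentsWithStats(m)
for i in range(1,n):
    if st[i,4]>800: print(st[i],ce[i])
cv2.imwrite("pics/w2.png",f)
E
```

```text
[ 443.57689652 -346.24313466  251.84361226] [-1.79987188e+02  1.42503073e-02  5.96074941e+01]
[324.20933867 142.85051426] [([409.4, 254.7], 0.93), ([200.1, 182.6], 0.72), ([324.8, 138.1], 0.6)]
[ 301   85   50  109 4454] [327.1441401  139.90008981]
[    0   270   640   210 98660] [315.95788567 392.45965944]
```

View pics/w2.png

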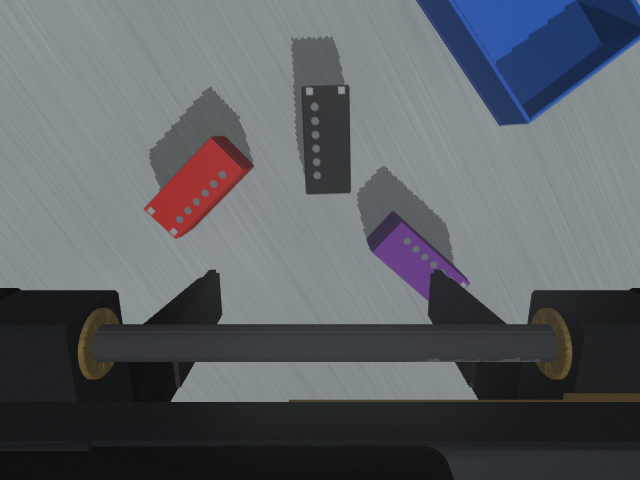

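The wrist view shows the black battery's top at columns 302–351, rows 86–194, and it is clear of the purple one (from column 367, rows 212+) and the red one.

```bash
python3 - <<'E'
from h import *
c=read_camera("wrist")
q=[onz(c,u,52)[:2] for u in [(302,86),(349,85),(351,193),(306,194)]]
print(np.round(q)); f=(q[0]+q[1])/2; r=(q[2]+q[3])/2
print("centre",(f+r)/2,"len",np.linalg.norm(f-r),"wid",np.linalg.norm(q[2]-q[3]))
d=f-r;a=np.arctan2(d[1],d[0]);print("ang",np.degrees(a))
u=d/np.linalg.norm(d);g=(f+r)/2-34*u;print("grasp",g)
s=state();print("move",g-s["eef_pos"][:2],"turn",np.degrees(a-s["tcp_rot"][2]))
E
```

```text
[[ 482. -236.]
 [ 518. -256.]
 [ 473. -339.]
 [ 436. -319.]]
centre [ 477.22094446 -287.47263647] len 94.57336534544116 wid 41.92141741357031
ang 61.54965316411692
grasp [ 461.02344685 -317.36646646]
move [16.61185728 24.83458719] turn 1.645719918632375
```

Call:
jog_arm(targets=[{"turn": [0, 0, 1.6], "slide": [13, 23, -45], "claw": 72}, {"turn": [0, 0, 0], "slide": [13.5, 22.5, -45], "claw": 72}, {"turn": [0, 0, 0], "slide": [0, 0, -50], "claw": 72}, {"turn": [0, 0, 0], "slide": [0, 0, -30], "claw": 72}, {"turn": [0, 0, 0], "slide": [0, 0, -4], "claw": 72}])

```text
t: 8.57
eef_pos: [470.8, -295.5, 77.4]
tcp_rot: [-3.139, -0.001, 1.075]
ft_force: [0.5, -0.4, 0.6]
opening: 0.719
grip_force: 0.0
```

Call:
jog_arm(targets=[{"turn": [0, 0, 0], "slide": [-1, -3, -20], "claw": 72}, {"turn": [0, 0, 0], "slide": [0, 0, -25], "claw": 72}, {"turn": [0, 0, 0], "slide": [0, 0, -14], "claw": 72}, {"turn": [0, 0, 0], "slide": [0, 0, 0], "claw": 50}, {"turn": [0, 0, 0], "slide": [0, 0, 0], "claw": 35}])

```text
t: 9.2
eef_pos: [470.5, -300.6, 20.7]
tcp_rot: [3.14, 0.0, 1.073]
ft_force: [0.1, -0.1, 0.7]
opening: 0.567
grip_force: 0.0
```

Call:
jog_arm(targets=[{"turn": [0, 0, 0], "slide": [0, 0, 0], "claw": 20}, {"turn": [0, 0, 0], "slide": [0, 0, 0], "claw": 20}, {"turn": [0, 0, 0], "slide": [0, 0, 10], "claw": 20}, {"turn": [0, 0, 0], "slide": [0, 0, 25], "claw": 20}, {"turn": [0, 0, 0], "slide": [0, 0, 25], "claw": 20}])

```text
t: 9.82
eef_pos: [469.4, -300.0, 80.3]
tcp_rot: [-3.14, -0.0, 1.073]
ft_force: [1.2, 0.3, -4.7]
opening: 0.454
grip_force: 30.0
```

Call:
jog_arm(targets=[{"turn": [0, 0, 5.6], "slide": [6.5, 55, 0], "claw": 20}, {"turn": [0, 0, 5.6], "slide": [6.5, 55, 0], "claw": 20}, {"turn": [0, 0, 5.6], "slide": [6.5, 55, 0], "claw": 20}, {"turn": [0, 0, 5.5], "slide": [6.5, 55, 0], "claw": 20}, {"turn": [0, 0, 0], "slide": [0, 0, 0], "claw": 20}])

```text
t: 10.45
eef_pos: [495.4, -77.1, 79.9]
tcp_rot: [-3.14, -0.0, 1.468]
ft_force: [0.8, -0.5, -4.2]
opening: 0.451
grip_force: 30.0
```

```bash
python3 - <<'E'
from h import *
seat=np.array([505.4,12.55]);th=1.4616;R=np.array([[np.cos(th),-np.sin(th)],[np.sin(th),np.cos(th)]])
s=state();print(s["eef_pos"],np.degrees(s["tcp_rot"]),s["ft_force"],"seat xy",R.T@(s["eef_pos"][:2]-seat))
c=read_camera("wrist");f=c["frame"].copy()
for X in [(-22,29,18),(-22,-29,18),(-8,23,18),(-8,-23,18),(-3,13,123),(-3,-13,123)]:
    p=proj(c,[*(seat+R@X[:2]),X[2]]);cv2.circle(f,tuple(int(v) for v in p),3,(0,0,255),-1)
cv2.imwrite("pics/w3.png",f)
E
```

```text
[495.37738398 -77.06643949  79.86850546] [-1.79908328e+02 -2.72797565e-02  8.41054498e+01] [ 0.75273195 -0.52354233 -4.23564963] seat xy [-90.1749434   0.1965711]
```

View pics/w3.png

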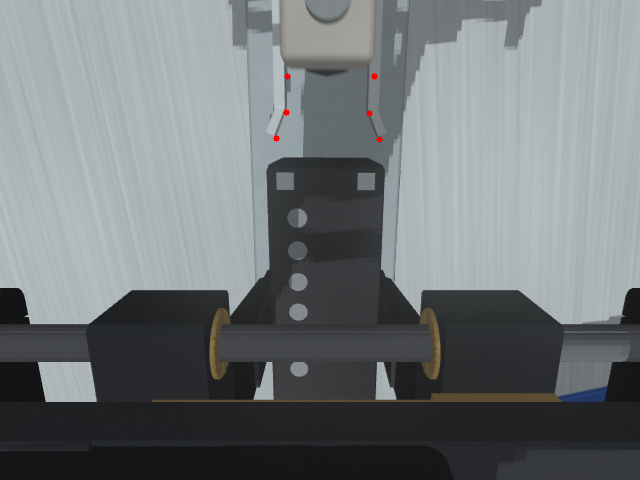

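The battery sits centred in front of the flared mouth at (276,137) and (380,139), so I'll lower it on to the bed.

Call:
jog_arm(targets=[{"turn": [0, 0, -0.3], "slide": [0, -2, -15], "claw": 20}, {"turn": [0, 0, 0], "slide": [0, 0, -20], "claw": 20}, {"turn": [0, 0, 0], "slide": [0, 0, -12], "claw": 20}, {"turn": [0, 0, 0], "slide": [0, 0, -3], "claw": 20}, {"turn": [0, 0, 0], "slide": [0, 0, 0], "claw": 20}])

```text
t: 11.12
eef_pos: [496.0, -82.8, 29.7]
tcp_rot: [-3.142, -0.0, 1.456]
ft_force: [0.3, 0.9, -4.0]
opening: 0.451
grip_force: 30.0
```

Call:
jog_arm(targets=[{"turn": [0, 0, 0], "slide": [0, 0, -1], "claw": 20}, {"turn": [0, 0, 0], "slide": [0, 0, -1], "claw": 20}])

```text
t: 11.38
eef_pos: [496.3, -82.5, 28.6]
tcp_rot: [3.14, 0.0, 1.457]
ft_force: [-4.1, -1.3, 19.3]
opening: 0.45
grip_force: 30.0
```

Call:
jog_arm(targets=[{"turn": [0, 0, 0], "slide": [0, 0, 0.8], "claw": 20}, {"turn": [0, 0, 0], "slide": [1, 9, 0], "claw": 20}, {"turn": [0, 0, 0], "slide": [1, 9, 0], "claw": 20}, {"turn": [0, 0, 0], "slide": [1, 9, 0], "claw": 20}, {"turn": [0, 0, 0], "slide": [0, 0, 0], "claw": 20}])

```text
t: 12.0
eef_pos: [499.2, -54.3, 28.6]
tcp_rot: [3.141, -0.0, 1.458]
ft_force: [0.7, 4.7, 2.6]
opening: 0.45
grip_force: 30.0
```

Call:
jog_arm(targets=[{"turn": [0, 0, 0], "slide": [0.5, 8, 0], "claw": 20}, {"turn": [0, 0, 0], "slide": [0.5, 8, 0], "claw": 20}, {"turn": [0, 0, 0], "slide": [0, 0, 0], "claw": 20}])

```text
t: 12.38
eef_pos: [500.2, -38.7, 28.6]
tcp_rot: [3.141, -0.0, 1.457]
ft_force: [1.5, 5.7, 4.7]
opening: 0.453
grip_force: 30.0
```

Call:
jog_arm(targets=[{"turn": [0, 0, 0], "slide": [0, 0, 0], "claw": 60}, {"turn": [0, 0, 0], "slide": [0, 0, 0], "claw": 65}, {"turn": [0, 0, 0], "slide": [-2, -20, 0], "claw": 65}, {"turn": [0, 0, 0], "slide": [-2, -20, 0], "claw": 65}, {"turn": [0, 0, 0], "slide": [-2.2, -20, 0], "claw": 65}])

```text
t: 13.0
eef_pos: [493.6, -100.1, 28.3]
tcp_rot: [-3.141, -0.0, 1.457]
ft_force: [0.1, -1.0, 0.4]
opening: 0.65
grip_force: 0.0
```

Call:
jog_arm(targets=[{"turn": [0, 0, 0], "slide": [0, 0, 0], "claw": 30}, {"turn": [0, 0, 0], "slide": [0, 0, -8], "claw": 0}, {"turn": [0, 0, 0], "slide": [0, 0, 0], "claw": 0}, {"turn": [0, 0, 0], "slide": [0, 0, 0], "claw": 0}])

```text
t: 13.5
eef_pos: [493.8, -98.9, 20.3]
tcp_rot: [-3.141, -0.0, 1.458]
ft_force: [0.7, -0.5, 0.1]
opening: 0.286
grip_force: 0.0
```

Call:
jog_arm(targets=[{"turn": [0, 0, 0], "slide": [0.5, 5, 0], "claw": 0}, {"turn": [0, 0, 0], "slide": [0.5, 5, 0], "claw": 0}, {"turn": [0, 0, 0], "slide": [1, 8, 0], "claw": 0}, {"turn": [0, 0, 0], "slide": [1, 8, 0], "claw": 0}, {"turn": [0, 0, 0], "slide": [1, 8, 0], "claw": 0}])

```text
t: 14.12
eef_pos: [497.9, -64.9, 20.6]
tcp_rot: [3.141, 0.0, 1.457]
ft_force: [-0.3, -3.8, 2.4]
opening: 0.006
grip_force: 1.9
```

Call:
jog_arm(targets=[{"turn": [0, 0, 0], "slide": [0.8, 7, 0], "claw": 0}, {"turn": [0, 0, 0], "slide": [0.6, 5, 0], "claw": 0}, {"turn": [0, 0, 0], "slide": [0.3, 3, 0], "claw": 0}, {"turn": [0, 0, 0], "slide": [0, 0, 0], "claw": 0}])

```text
t: 14.62
eef_pos: [499.4, -50.0, 20.4]
tcp_rot: [-3.141, -0.0, 1.457]
ft_force: [-0.0, -0.6, 0.4]
opening: 0.007
grip_force: 0.0
```

Call:
jog_arm(targets=[{"turn": [0, 0, 0], "slide": [0.2, 2, 0], "claw": 0}, {"turn": [0, 0, 0], "slide": [0.1, 1, 0], "claw": 0}, {"turn": [0, 0, 0], "slide": [0.1, 1, 0], "claw": 0}])

```text
t: 15.0
eef_pos: [499.8, -46.4, 20.3]
tcp_rot: [-3.141, -0.0, 1.457]
ft_force: [-0.7, -2.4, -1.5]
opening: 0.004
grip_force: 1.2
```

Call:
jog_arm(targets=[{"turn": [0, 0, 0], "slide": [0.1, 0.8, 0], "claw": 0}, {"turn": [0, 0, 0], "slide": [0, 0, 0], "claw": 0}])

```text
t: 15.25
eef_pos: [499.9, -45.5, 20.4]
tcp_rot: [-3.141, -0.0, 1.457]
ft_force: [-0.0, -1.0, 0.7]
opening: 0.007
grip_force: 0.3
```

Call:
jog_arm(targets=[{"turn": [0, 0, 0], "slide": [0.1, 0.8, 0], "claw": 0}, {"turn": [0, 0, 0], "slide": [0.1, 0.8, 0], "claw": 0}])

```text
t: 15.5
eef_pos: [500.4, -44.4, 20.5]
tcp_rot: [3.141, 0.001, 1.457]
ft_force: [-2.5, -13.1, 0.7]
opening: 0.004
grip_force: 6.4
```

Call:
jog_arm(targets=[{"turn": [0, 0, 0], "slide": [0.1, 0.8, 0], "claw": 0}, {"turn": [0, 0, 0], "slide": [0.1, 0.8, 0], "claw": 0}])

```text
t: 15.75
eef_pos: [500.6, -44.2, 20.8]
tcp_rot: [3.141, 0.002, 1.458]
ft_force: [-6.0, -30.0, 3.8]
opening: 0.004
grip_force: 14.9
```

The battery is home: the push ended with a steep force rise at the expected position. Now I'll back off, go up, and move above the squeeze grip.

Call:
jog_arm(targets=[{"turn": [0, 0, 0], "slide": [-1, -8, 0], "claw": 0}, {"turn": [0, 0, 0], "slide": [-3, -27, 0], "claw": 20}, {"turn": [0, 0, 0], "slide": [-2, -20, 40], "claw": 65}, {"turn": [0, 0, 0], "slide": [0, 0, 60], "claw": 65}, {"turn": [0, 0, 0], "slide": [0, 0, 60], "claw": 65}])

```text
t: 16.38
eef_pos: [494.0, -97.5, 182.2]
tcp_rot: [-3.141, -0.0, 1.456]
ft_force: [0.6, 0.0, -1.2]
opening: 0.368
grip_force: 0.0
```

Call:
jog_arm(targets=[{"turn": [0, 0, 0], "slide": [0, 0, 45], "claw": 65}, {"turn": [0, 0, 0], "slide": [6, 50, 0], "claw": 65}, {"turn": [0, 0, 0], "slide": [0, 0, 0], "claw": 65}])

```text
t: 16.75
eef_pos: [500.4, -45.3, 226.1]
tcp_rot: [3.14, -0.0, 1.46]
ft_force: [-0.6, -1.3, -0.1]
opening: 0.634
grip_force: 0.0
```

```bash
python3 - <<'E'
from h import *
seat=np.array([505.5,13.8]);th=1.4616;R=np.array([[np.cos(th),-np.sin(th)],[np.sin(th),np.cos(th)]])
s=state();print(s["eef_pos"],s["tcp_rot"],s["ft_force"],s["opening"],"seat xy",R.T@(s["eef_pos"][:2]-seat), "sq",seat+R@[96,1])
c=read_camera("wrist");f=c["frame"].copy()
for X in [(-48.5,21.5,60),(-48.5,-21.5,60),(42,18,175),(110,18,175),(82,-24,175),(110,-24,175)]:
    p=proj(c,[*(seat+R@X[:2]),X[2]]);cv2.circle(f,tuple(int(v) for v in p),3,(0,0,255),-1)
cv2.imwrite("pics/w4.png",f)
E
```

```text
[500.37492416 -45.2886081  226.08302611] [ 3.14047372e+00 -4.49396391e-04  1.45962215e+00] [-0.63542521 -1.32779706 -0.0529967 ] 0.6340389639597346 seat xy [-59.29520447  -1.34489308] sq [514.96798316 109.33720372]
```

View pics/w4.png

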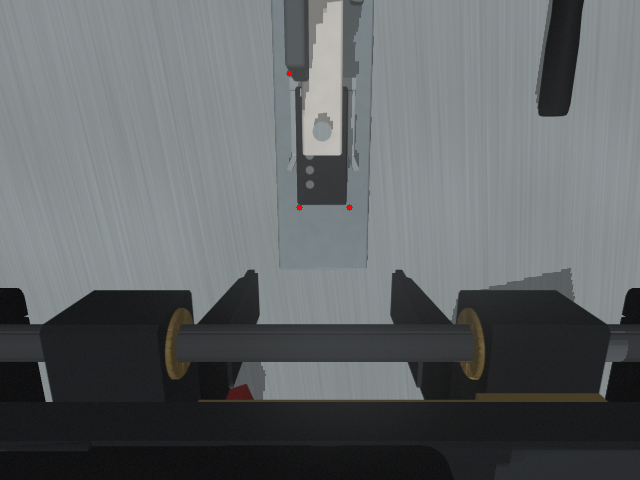

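The battery's rear edge is at row 205, columns 297–348, under the raised pad and within 2 mm of home. The grip corner is at (286,71), so I'll shift about 1.5 mm toward the robot.

Call:
jog_arm(targets=[{"turn": [0, 0, 0.1], "slide": [4.5, 52, 0], "claw": 66}, {"turn": [0, 0, 0], "slide": [4.5, 52, 0], "claw": 66}, {"turn": [0, 0, 0], "slide": [4, 50, 0], "claw": 66}, {"turn": [0, 0, 0], "slide": [0, 0, 0], "claw": 66}])

```text
t: 17.3
eef_pos: [513.4, 108.4, 224.9]
tcp_rot: [-3.141, -0.0, 1.462]
ft_force: [-0.4, -1.0, 0.9]
opening: 0.662
grip_force: 0.0
```

Call:
jog_arm(targets=[{"turn": [0, 0, 0], "slide": [0, 0, -20], "claw": 66}, {"turn": [0, 0, 0], "slide": [0, 0, -20], "claw": 66}, {"turn": [0, 0, 0], "slide": [0, 0, 0], "claw": 66}])

```text
t: 17.68
eef_pos: [512.9, 105.3, 184.3]
tcp_rot: [-3.139, 0.001, 1.458]
ft_force: [-0.2, 0.6, 1.3]
opening: 0.663
grip_force: 0.0
```

Call:
jog_arm(targets=[{"turn": [0, 0, 0], "slide": [0.3, 3, -15], "claw": 66}, {"turn": [0, 0, 0], "slide": [0.3, 0, -15], "claw": 66}, {"turn": [0, 0, 0], "slide": [0, 0, -13], "claw": 66}, {"turn": [0, 0, 0], "slide": [0, 0, 0], "claw": 60}])

```text
t: 18.18
eef_pos: [513.6, 109.6, 141.4]
tcp_rot: [-3.14, 0.0, 1.459]
ft_force: [0.4, 0.1, 0.3]
opening: 0.616
grip_force: 0.0
```

Call:
jog_arm(targets=[{"turn": [0, 0, 0], "slide": [0, 0, 0], "claw": 50}, {"turn": [0, 0, 0], "slide": [0, 0, 0], "claw": 42}, {"turn": [0, 0, 0], "slide": [0, 0, 0], "claw": 30}, {"turn": [0, 0, 0], "slide": [0, 0, 0], "claw": 20}, {"turn": [0, 0, 0], "slide": [0, 0, 0], "claw": 20}])

```text
t: 18.8
eef_pos: [514.6, 109.7, 142.6]
tcp_rot: [3.14, -0.0, 1.459]
ft_force: [4.4, 1.0, -6.4]
opening: 0.348
grip_force: 30.0
```

Call:
jog_arm(targets=[{"turn": [0, 0, 0], "slide": [0, 0, -3], "claw": 20}, {"turn": [0, 0, 0], "slide": [0, 0, -5], "claw": 20}, {"turn": [0, 0, 0], "slide": [0, 0, -5], "claw": 20}, {"turn": [0, 0, 0], "slide": [0, 0, -5], "claw": 20}, {"turn": [0, 0, 0], "slide": [0, 0, -2], "claw": 20}])

```text
t: 19.42
eef_pos: [514.6, 109.7, 122.3]
tcp_rot: [3.14, -0.0, 1.459]
ft_force: [5.3, 0.7, -6.6]
opening: 0.346
grip_force: 30.0
```

Call:
jog_arm(targets=[{"turn": [0, 0, 0], "slide": [0, 0, -3], "claw": 20}, {"turn": [0, 0, 0], "slide": [0, 0, -3], "claw": 20}, {"turn": [0, 0, 0], "slide": [0, 0, -2], "claw": 20}, {"turn": [0, 0, 0], "slide": [0, 0, 0], "claw": 20}])

```text
t: 19.92
eef_pos: [514.5, 109.7, 114.3]
tcp_rot: [3.14, -0.0, 1.459]
ft_force: [5.6, 2.6, -8.5]
opening: 0.345
grip_force: 30.0
```

Call:
jog_arm(targets=[{"turn": [0, 0, 0], "slide": [0, 0, -1], "claw": 20}, {"turn": [0, 0, 0], "slide": [0, 0, -1], "claw": 20}, {"turn": [0, 0, 0], "slide": [0, 0, 0], "claw": 20}])

```text
t: 20.3
eef_pos: [514.6, 109.7, 112.4]
tcp_rot: [3.14, -0.0, 1.459]
ft_force: [5.9, 2.0, -7.7]
opening: 0.35
grip_force: 30.0
```

Call:
jog_arm(targets=[{"turn": [0, 0, 0], "slide": [0, 0, -0.7], "claw": 20}, {"turn": [0, 0, 0], "slide": [0, 0, 0], "claw": 20}])

```text
t: 20.55
eef_pos: [514.6, 109.7, 111.7]
tcp_rot: [3.14, -0.0, 1.459]
ft_force: [6.0, 2.0, -8.3]
opening: 0.348
grip_force: 30.0
```

Call:
jog_arm(targets=[{"turn": [0, 0, 0], "slide": [0, 0, -0.7], "claw": 20}, {"turn": [0, 0, 0], "slide": [0, 0, 0], "claw": 20}])

```text
t: 20.8
eef_pos: [514.6, 109.7, 111.0]
tcp_rot: [3.14, -0.0, 1.459]
ft_force: [5.6, 0.7, -7.1]
opening: 0.349
grip_force: 30.0
```

Call:
jog_arm(targets=[{"turn": [0, 0, 0], "slide": [0, 0, -0.6], "claw": 20}, {"turn": [0, 0, 0], "slide": [0, 0, 0], "claw": 20}])

```text
t: 21.05
eef_pos: [514.6, 109.7, 110.4]
tcp_rot: [3.14, -0.0, 1.459]
ft_force: [5.1, 1.5, -6.8]
opening: 0.351
grip_force: 30.0
```

Call:
jog_arm(targets=[{"turn": [0, 0, 0], "slide": [0, 0, -0.6], "claw": 20}, {"turn": [0, 0, 0], "slide": [0, 0, 0], "claw": 20}])

```text
t: 21.3
eef_pos: [514.6, 109.7, 109.8]
tcp_rot: [3.14, -0.0, 1.459]
ft_force: [3.9, 1.5, -6.7]
opening: 0.349
grip_force: 30.0
```

Call:
jog_arm(targets=[{"turn": [0, 0, 0], "slide": [0, 0, -0.6], "claw": 20}, {"turn": [0, 0, 0], "slide": [0, 0, 0], "claw": 20}])

```text
t: 21.55
eef_pos: [514.6, 109.7, 109.5]
tcp_rot: [3.14, -0.0, 1.459]
ft_force: [6.3, 1.0, -3.9]
opening: 0.35
grip_force: 30.0
```

Call:
jog_arm(targets=[{"turn": [0, 0, 0], "slide": [0, 0, -0.6], "claw": 20}, {"turn": [0, 0, 0], "slide": [0, 0, 0], "claw": 20}])

```text
t: 21.8
eef_pos: [514.6, 109.7, 109.1]
tcp_rot: [3.14, -0.0, 1.459]
ft_force: [4.8, 2.4, 0.9]
opening: 0.352
grip_force: 30.0
```

Call:
jog_arm(targets=[{"turn": [0, 0, 0], "slide": [0, 0, -0.5], "claw": 20}, {"turn": [0, 0, 0], "slide": [0, 0, 0], "claw": 20}])

```text
t: 22.05
eef_pos: [514.6, 109.7, 108.8]
tcp_rot: [3.14, -0.0, 1.459]
ft_force: [4.1, 1.2, 6.4]
opening: 0.348
grip_force: 30.0
```

Call:
jog_arm(targets=[{"turn": [0, 0, 0], "slide": [0, 0, -0.3], "claw": 20}, {"turn": [0, 0, 0], "slide": [0, 0, 0], "claw": 20}])

```text
t: 22.3
eef_pos: [514.6, 109.7, 108.6]
tcp_rot: [3.14, -0.0, 1.459]
ft_force: [3.9, 2.7, 7.6]
opening: 0.346
grip_force: 30.0
```

Call:
jog_arm(targets=[{"turn": [0, 0, 0], "slide": [0, 0, 0], "claw": 20}, {"turn": [0, 0, 0], "slide": [0, 0, 0], "claw": 20}, {"turn": [0, 0, 0], "slide": [0, 0, 0], "claw": 20}, {"turn": [0, 0, 0], "slide": [0, 0, 0], "claw": 20}])

```text
t: 22.8
eef_pos: [514.6, 109.7, 108.7]
tcp_rot: [3.14, -0.0, 1.459]
ft_force: [3.8, 1.8, 6.6]
opening: 0.349
grip_force: 30.0
```

Call:
jog_arm(targets=[{"turn": [0, 0, 0], "slide": [0, 0, 0.4], "claw": 20}, {"turn": [0, 0, 0], "slide": [0, 0, 0.3], "claw": 20}, {"turn": [0, 0, 0], "slide": [0, 0, 0], "claw": 20}])

```text
t: 23.18
eef_pos: [514.6, 109.7, 109.0]
tcp_rot: [3.14, -0.0, 1.459]
ft_force: [5.5, 2.4, 3.4]
opening: 0.349
grip_force: 30.0
```

Call:
jog_arm(targets=[{"turn": [0, 0, 0], "slide": [0, 0, 0], "claw": 38}, {"turn": [0, 0, 0], "slide": [0, 0, 0], "claw": 44}, {"turn": [0, 0, 0], "slide": [0, 0, 0], "claw": 55}, {"turn": [0, 0, 0], "slide": [0, 0, 0], "claw": 66}, {"turn": [0, 0, 0], "slide": [0, 0, 0], "claw": 66}])

```text
t: 23.8
eef_pos: [513.4, 109.5, 108.3]
tcp_rot: [-3.14, 0.0, 1.459]
ft_force: [-1.2, -0.4, 0.1]
opening: 0.646
grip_force: 0.0
```

Call:
jog_arm(targets=[{"turn": [0, 0, 0], "slide": [0, 0, 3], "claw": 66}, {"turn": [0, 0, 0], "slide": [0, 0, 10], "claw": 66}, {"turn": [0, 0, 0], "slide": [0, 0, 30], "claw": 66}, {"turn": [0, 0, 0], "slide": [0, 0, 40], "claw": 66}, {"turn": [0, 0, 0], "slide": [0, 0, 40], "claw": 66}])

```text
t: 24.42
eef_pos: [513.8, 109.6, 233.5]
tcp_rot: [3.141, -0.0, 1.459]
ft_force: [0.7, -0.1, 0.5]
opening: 0.66
grip_force: 0.0
```

Call:
jog_arm(targets=[{"turn": [0, 0, 0], "slide": [-4, -40, 10], "claw": 66}, {"turn": [0, 0, 0], "slide": [-5, -50, 0], "claw": 66}, {"turn": [0, 0, 0], "slide": [-5, -50, 0], "claw": 66}, {"turn": [0, 0, 0], "slide": [0, 0, 0], "claw": 66}])

```text
t: 24.92
eef_pos: [499.7, -32.8, 242.3]
tcp_rot: [3.141, 0.0, 1.455]
ft_force: [0.1, 0.6, -0.5]
opening: 0.66
grip_force: 0.0
```

```bash
python3 - <<'E'
from h import *
s=state();print(s["eef_pos"],s["ft_force"])
c=read_camera("wrist");a=c["frame"][0:300,170:480]
b=cv2.resize(read_camera("side")["frame"][225:325,260:350],(270,300),interpolation=cv2.INTER_CUBIC)
cv2.imwrite("pics/w5.png",np.hstack([a,b]))
E
```

```text
[499.6933465  -32.84504673 242.28961844] [ 0.13264659  0.55796468 -0.54768322]
```

View pics/w5.png

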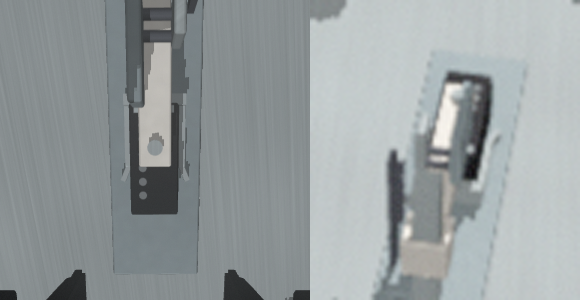

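The battery is home with its rear edge at crop (155,213), the head rests on its lid, and the robot is clear of everything.

```bash
python3 -c "
from cell import *
print(job_done())"
```

```text
the job is handed in; nothing more can be done
None
```

I handed the job in at about 25 s: the battery is home against the stop, the lid was pressed at about 15 N by the wrist-force reading, and the head is let go resting on the lid; no verdict was shown.

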